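# Tip the empty slide box onto its back and slide it home

### The job

Push the taller of the two standing blue slide boxes over, away from the robot base, so that it lies flat with its paper label up, and slide it along the bench until its leading end is flush against the front edge of the low wooden riser. Do it all by pushing with the fingers: do not pick the box up, and leave everything else on the bench where it is.

Things in the scene. Friction and masses are not known exactly. Their poses are not given: they have to be found in the camera images.
- big_box: The taller of two blue slide boxes: rigid, closed, 0.15 to 0.31 kg, standing on end. 110 mm tall (z), 90 wide (y), 36 thick (x). Origin: centre of its underside (foot). Its -x face has the paper label and looks roughly at the robot. Pushed there near its top it topples over its far lower edge past about 20 degrees of lean; it then lies label up, its x down, its z towards the riser.
- big_box_head (a point): Centre of the big box's top end face, 110 mm along its z from its origin. This is the leading end once the box is tipped. Falling straight away from its label face it hits nothing and lands 20 to 90 mm short of the riser; lying, it slides on the bench when pushed at its foot end.
- big_box_mid (a point): Centre line of the big box, half way up: 55 mm along its z from its origin (18 mm above the bench when lying).
- riser: Low fixed wooden riser across the bench beyond the boxes, 500 mm long (y), 160 deep, 22 high, with stock on it up to 55 mm high, 60 mm or more behind its front edge. Origin: at bench height, middle of its front face (the stop); x points into it, away from the robot. The boxes stand at its -x side, 110 to 140 mm left or right of its middle, turned up to 0.22 rad from it.
- small_box: The other standing blue slide box, same make but smaller: 78 mm tall, 70 mm wide (y), 30 mm thick (x). Origin: centre of its underside. It stays standing as it is.
- dropper: Amber dropper bottle, 32 mm across, 70 mm tall, standing between the lanes of the two boxes near the riser. Origin: centre of its underside. Bystander.
- beaker: Glass beaker, 68 mm across, 90 mm tall, left of the boxes. Origin: centre of its underside. Bystander.
- petri: Flat closed petri dish, 90 mm across, 15 mm tall, at the left nearer the robot. Origin: centre of its underside. Bystander.
- cylinder: Measuring cylinder on a round blue foot 64 mm across, 180 mm tall, right of the boxes. Origin: centre of its underside. Bystander.
- jar: Glass jar with a white cap, 56 mm across, 75 mm tall, at the right nearer the robot. Origin: centre of its underside. Bystander.
- brush: Small brush, 150 mm long, lying on the bench between the two boxes, pointing roughly at the riser. Origin near its middle. Bystander.
Not all that is in view belongs to the job. What is shaped like the big_box but red is not meant. Leave any green look-alike of the small_box alone.

How it is judged:
On the way:
1. the taller box has been tipped over and lies flat on the bench, label up (angle between big_box's own x axis and vertical above 3 rad and height (world z) of big_box_mid below 0.028 m), for 0.2 s.
At the end, for the whole second after the job is handed in: The taller slide box lies at rest flat on the bench, label up (within 0.14 rad), the middle of its leading end within 6 mm of the riser's front edge, square to it within 0.08 rad and in front of it (within 220 mm of its middle); the smaller box still stands (all of step 1 and x of big_box_head in the frame of riser above -0.006 m and y of big_box_head in the frame of riser between -0.22 and 0.22 m and angle between the z axis of big_box and the x axis of riser, either way round below 0.08 rad and linear speed of big_box below 0.01 m/s and angular speed of big_box below 0.1 rad/s and angle between small_box's own z axis and vertical below 0.1 rad); the robot touches nothing.
It fails at once if the taller box is lifted or carried instead of pushed (standing or tipping: its middle 12 mm or more above where tipping takes it; lying: its middle over 50 mm high) (height (world z) of big_box_mid above 0.075 m or (angle between big_box's own z axis and vertical above 1.3 rad and height (world z) of big_box_mid above 0.05 m)).
It fails at once if another thing on the bench is shifted by more than 20 mm (distance of any of small_box, dropper, beaker, petri, cylinder, jar, brush from where it was at the start of the episode above 0.02 m).
It also fails if it takes over 38 s, if anything falls off the work surface, if the arm or the gripper's body presses on something with over 40 N, if the wrist force passes 120 N, or if a joint passes its speed limit or range.

### The arm

A 6-joint arm with a two-finger parallel gripper is mounted at the origin on the work surface. World frame = base frame: x ahead of the robot, y to its left, z up, the work surface at z = 0. Lengths are in m, angles in rad, forces in N, time in s.
With the tool pointing down it reaches from about 0.35 to 0.775 m from the base axis. Payload 7.3 kg.
Tool frame: the origin (TCP) lies midway between the tips of the shut fingers; the grasp point (between the pads) lies 19 mm behind it (tcp_to_grasp is the distance from the TCP to the grasp point, in m); z points along the fingers, y is the line along which they close (so a half turn about z gives the same grasp; the last joint's range is limited). The gripper opens to 92 mm and grips with 3 to 60 N. Pads are 19 mm wide; open, the fingers measure 130 mm over their backs; the gripper's body (75 mm by 190 mm) begins 47 mm behind the grasp point.
Start: joints at [-1.29, 0.342, 1.524, -0, 1.275, -0.146], TCP at [0.217, -0.478, 0.227] pointing down, gripper open.
Joint ranges: [-2.53, 2.53], [-0.77, 2.02], [0.04, 2.7], [-1, 4.14], [0.28, 2.66], [-3.11, 3.11]. Speed limits (rad/s): [2.57, 2.57, 3.14, 3.14, 3.14, 3.14].

### API

Orientations are given as [roll, pitch, yaw] about the fixed x, y, z axes, in that order (R = Rz(yaw) Ry(pitch) Rx(roll)).
In Python, from cell import observe, read_camera, calibration, hand_in, tcp_to_grasp gives the robot as it stands.
- The arm moves only by the tool send_rows, never from a script. Its argument "targets" is a list of rows, each a list of 5 numbers: the opening, from 0 (shut) to 1 (fully open), then the shift along the world's x, y, z in m, then the turn about the world's z in rad. A call has 1 to 5 rows; each row shifts and turns the commanded pose from where the row before left it; what a row does not reach is not made up. A row lasts 1/10 s, in which the tool goes at most 50 mm and 8.59 degrees, less where a joint would pass 70% of its speed; a pose out of reach is approached as far as the arm can. A call is refused whole if a number of a shift passes 0.05 or a number of a turn 0.15, either way. A call with a gripper value outside its range is refused whole. The fingers move at their own pace and stop on an object; "grip_force" is the grip in N (left out, the last holds). Time passes only in rows, so rows that do not move let the fingers close. It gives the time, the measured TCP pose, the force, the opening and the grip force at its end, in the units of the state.
- observe(): the state, without advancing time (a new reading comes with each control period).
- read_camera(name): name is "scene" or "top"; returns (picture, depth): 480x640x3 uint8, red, green, blue; 480x640 float32, m along the optical axis (not along the pixel's ray), 0 where there is no reading.
- calibration(name): a dict with "intrinsics" (3x3 intrinsics, pixels), "world_to_cam" (4x4, takes a point from world to camera coordinates). Camera axes: x right, y up, looking along -z (the intrinsics and any distortion apply to the point x, -y, -z); pixel columns grow to the right and rows downward; lengths in m; the calibration is good to about 2 mm. A picture is of the moment at which its call begins. calibration takes no time and is no camera call.
- hand_in(): hands the job in; it is judged then, once.
The state is a dict: "time": time; "qpos": joint angles; "qvel": joint speeds; "joint_efforts": joint torques, N m; "tool_pos": TCP position; "tool_rot": TCP orientation; "contact_force": force on the tool from outside, world axes, zero at the start; "torque": the same for the moment, N m; "opening": finger opening in m; "grip_force": force on a finger pad.
Only numpy, scipy, OpenCV 4.12 (cv2) and the standard library are available. Lean on these libraries where they do the work, as an engineer would, in place of code of your own. Each camera call takes 0.05 s, during which the arm holds its last target. There are 200 camera calls.

## Working session

There is one attempt and no reset: what is moved stays moved. The work goes in short steps, Python scripts to look and compute and a tool call to move; the robot and the scene stay as the last step left them, time stands still between calls to the robot, and variables do not carry over. Pictures are saved under pics/ and viewed, at most 10 in all, crops included, and the job is handed in when it is done.

Besides the shell and the picture viewer there is one more tool, called after ">>>" as name(argument=value, ...), one argument or row to a line, values as JSON. send_rows: Moves the arm, as the interface text tells. Its arguments: {"type":"object","properties":{"targets":{"type":"array","items":{"type":"array","items":{"type":"number"}}},"grip_force":{"type":"number"}},"required":["targets"]}

```bash
ls; mkdir -p pics; cat > h.py <<'E'
import numpy as np, cv2
from cell import observe, read_camera, calibration, hand_in, tcp_to_grasp
def cloud(name):
    p,d=read_camera(name); c=calibration(name); K=np.array(c["intrinsics"]); T=np.linalg.inv(np.array(c["world_to_cam"]))
    v,u=np.mgrid[:480,:640]
    X=np.stack([(u-K[0,2])/K[0,0]*d,-(v-K[1,2])/K[1,1]*d,-d],-1)
    W=X@T[:3,:3].T+T[:3,3]; W[d==0]=np.nan
    return p,W
def save(p,f): cv2.imwrite(f,cv2.cvtColor(p,cv2.COLOR_RGB2BGR))
E
python3 - <<'E'
from h import *
for n in("scene","top"):
    p,W=cloud(n); save(p,f"pics/{n}0.png"); np.savez(f"{n}0.npz",p=p,W=W)
    c=calibration(n); print({k:v for k,v in c.items() if k not in("intrinsics","world_to_cam")})
print(observe())
E
```

```text
pics
{}
{}
{'time': 0.1, 'qpos': array([-1.28999941e+00,  3.42675293e-01,  1.52490351e+00, -3.84373231e-05,
        1.27540514e+00, -1.46007352e-01]), 'qvel': array([ 0.00156608, -0.00064704, -0.00320457,  0.00022651, -0.00151863,
       -0.0001845 ]), 'joint_efforts': array([ 2.97969935e-03, -4.31999695e+01, -2.44695836e+01,  7.19019002e-02,
        5.25513757e-02, -4.12522070e-05]), 'tool_pos': array([ 0.21723666, -0.47755332,  0.22610919]), 'tool_rot': array([-3.14021081e+00, -1.66052609e-04,  4.26815364e-01]), 'contact_force': array([-0.7657019 , -0.17101429, -0.50151865]), 'torque': array([ 0.03776141,  0.03215407, -0.00512875]), 'grip_force': 0.0, 'opening': 0.09185630648188571}
```

View pics/scene0.png

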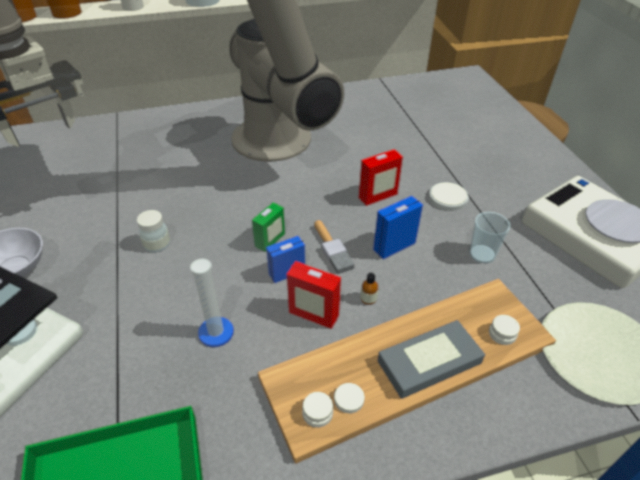

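View pics/top0.png

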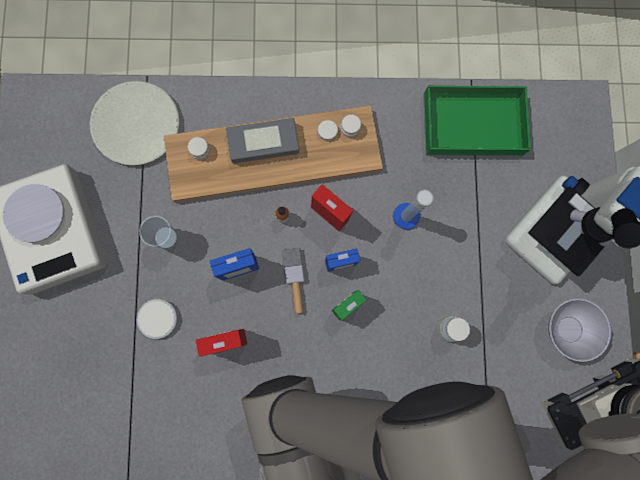

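The taller box could be mistaken for any of these (scene pixels):
- blue, tall: (398,228), or top (235,264)
- blue, small: (287,259)
- red: (381,178) and (314,293)
- green: (270,226)

I choose the tall blue one at (398,228). Next I check it in a crop and measure.

```bash
cat > m.py <<'E'
from h import *
def comp(p,W,lo,hi,zmin,zmax,box=None,smin=110,vmin=40):
    h=cv2.cvtColor(p,cv2.COLOR_RGB2HSV)
    m=(h[...,0]>=lo)&(h[...,0]<=hi)&(h[...,1]>smin)&(h[...,2]>vmin)&(W[...,2]>zmin)&(W[...,2]<zmax)
    n,l,s,c=cv2.connectedComponentsWithStats(m.astype(np.uint8))
    return [(l==i,s[i],c[i]) for i in range(1,n) if s[i,4]>40]
def rect(P):
    (c,s,a)=cv2.minAreaRect(P[:,:2].astype(np.float32)*1000); return np.round(c,1),np.round(s,1),round(a,1)
E
python3 - <<'E'
from m import *
for n in("scene","top"):
    D=np.load(f"{n}0.npz"); p,W=D["p"],D["W"]
    for nm,lo,hi in(("blue",105,125),("green",45,75),("red",0,6)):
        for m,s,c in comp(p,W,lo,hi,0.01,.2):
            P=W[m]; zt=np.percentile(P[:,2],97); print(n,nm,c.round(),s[4],"ztop",zt.round(3),"top rect",rect(P[P[:,2]>zt-.008]))
    for (u,v,t) in ([(446,195,'petri'),(488,250,'beaker'),(370,300,'dropper'),(335,250,'brush'),(321,231,'brushh')] if n=="scene" else [(157,320,'petri'),(282,214,'dropper'),(158,232,'beaker'),(294,270,'brush'),(298,300,'brushh')]): print(t,W[v,u].round(3))
D=np.load("top0.npz"); p,W=D["p"],D["W"]
h=cv2.cvtColor(p,cv2.COLOR_RGB2HSV)
m=(abs(W[...,2]-.022)<.006)&(h[...,0]<25)&(h[...,0]>8)&(h[...,1]>70)
m[:90]=0
n,l,s,c=cv2.connectedComponentsWithStats(m.astype(np.uint8)); i=1+s[1:,4].argmax(); P=W[l==i]; print("riser",s[i],rect(P),cv2.boxPoints(cv2.minAreaRect(P[:,:2].astype(np.float32))))
S=np.load("scene0.npz")["p"]
a=cv2.resize(S[140:290,340:480],None,fx=3,fy=3);b=cv2.resize(p[210:360,190:330],None,fx=3,fy=3)
save(np.hstack([a,b])[:600,:800],"pics/crop.png")
E
```

```text
scene blue [397. 226.] 1959 ztop 0.112 top rect (array([474.4, 166.5]), array([40.1, 91. ]), 19.8)
scene blue [285. 256.] 1008 ztop 0.08 top rect (array([486.7, -69.4]), array([32.9, 70. ]), 11.7)
scene blue [226. 326.] 79 ztop 0.041 top rect (array([ 600.2, -213.4]), array([0.4, 3.3]), 78.9)
scene blue [217. 339.] 61 ztop 0.012 top rect (array([ 614.7, -226.7]), array([27.3, 25.7]), 5.7)
scene green [267. 224.] 643 ztop 0.08 top rect (array([386.9, -82.7]), array([30.9, 69. ]), 38.5)
scene green [110. 437.] 2655 ztop 0.041 top rect (array([ 806.7, -399.4]), array([240.6, 115.8]), 89.7)
scene red [379. 174.] 1245 ztop 0.112 top rect (array([306.7, 191. ]), array([38.8, 91.4]), 12.8)
scene red [316. 292.] 1774 ztop 0.111 top rect (array([603., -43.]), array([87.3, 38.6]), 51.1)
petri [0.36  0.339 0.016]
beaker [0.569 0.326 0.042]
dropper [0.607 0.064 0.014]
brush [0.467 0.037 0.018]
brushh [0.404 0.025 0.018]
top blue [570. 182.] 126 ztop 0.089 top rect (array([ 651.5, -579.5]), array([20.1, 51.7]), 42.8)
top blue [404. 217.] 233 ztop 0.057 top rect (array([ 592.4, -224. ]), array([29
[... 320 characters left out ...]
 119.] 2091 ztop 0.043 top rect (array([ 828.7, -399.2]), array([163.7, 242.1]), 0.2)
top green [348. 305.] 393 ztop 0.082 top rect (array([385.1, -82.9]), array([29.5, 70.2]), 39.3)
top red [330. 207.] 926 ztop 0.114 top rect (array([601.7, -44.3]), array([88.9, 37.3]), 48.9)
top red [218. 342.] 677 ztop 0.114 top rect (array([306.7, 191.7]), array([35.4, 88.4]), 13.2)
petri [0.354 0.346 0.016]
dropper [0.588 0.064 0.063]
beaker [0.557 0.355 0.004]
brush [0.466 0.038 0.019]
brushh [0.398 0.028 0.019]
riser [ 164  106  218   95 9957] (array([747. ,  88.6]), array([162.4, 499.8]), 9.3) [[ 0.62648     0.322061  ]
 [ 0.7072028  -0.17117184]
 [ 0.8674915  -0.14493889]
 [ 0.7867687   0.34829396]]
```

View pics/crop.png

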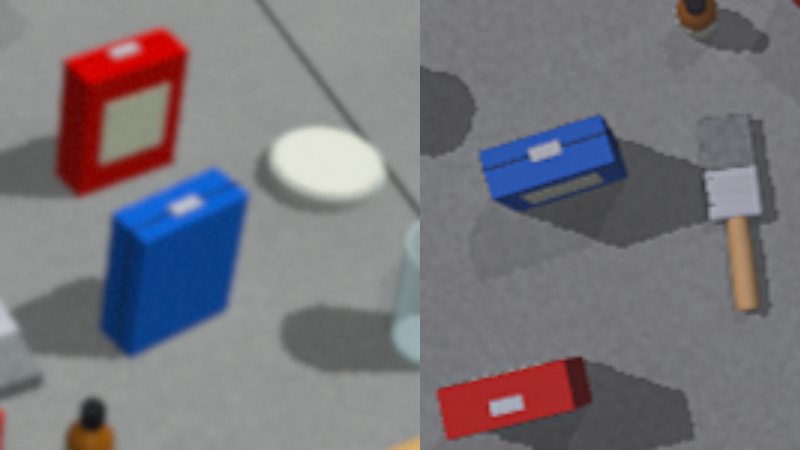

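The crop confirms it: at crop (565,188) the tall blue box has its label on the robot side, and the red and green look-alikes are excluded. The box stands at about (0.474, 0.167) with yaw about 18°. The riser yaw is 9.3° with its front-face middle at (0.667, 0.075), so the fall should stop about 45 mm short. I now move above the approach point, with the fingers half open.

>>> send_rows(
  targets=[
    [0.5,0.027,0.04,0,-0.04],
    [0.5,0.027,0.04,0,-0.04],
    [0.5,0.027,0.04,0,-0.035],
    [0.5,0.027,0.04,0,0],
    [0.5,0.027,0.04,0,0],
  ],
)

```text
time: 0.6
tool_pos: [0.3529, -0.2761, 0.2265]
tool_rot: [-3.141, 0.0, 0.311]
contact_force: [0.7, 0.5, 0.4]
opening: 0.0564
grip_force: 0.0
```

>>> send_rows(
  targets=[
    [0.5,0.027,0.04,0,0],
    [0.5,0.027,0.04,0,0],
    [0.5,0.002,0.043,0,0],
    [0.5,0.002,0.043,0,0],
    [0.5,0.002,0.043,0,0],
  ],
)

```text
time: 1.1
tool_pos: [0.412, -0.0671, 0.2264]
tool_rot: [-3.141, 0.0, 0.312]
contact_force: [0.7, 0.2, 0.2]
opening: 0.0462
grip_force: 0.0
```

>>> send_rows(
  targets=[
    [0.5,0.002,0.043,0,0],
    [0.5,0.002,0.043,0,0],
    [0.5,0.002,0.043,0,0],
    [0.5,0.002,0.043,0,0],
    [0.5,0.002,0.043,0,0],
  ],
)

```text
time: 1.6
tool_pos: [0.4219, 0.1479, 0.2266]
tool_rot: [3.141, 0.0, 0.312]
contact_force: [0.3, -0.1, -0.1]
opening: 0.046
grip_force: 0.0
```

```bash
python3 - <<'E'
from m import *
o=observe(); print(o["time"],o["tool_pos"],o["tool_rot"],o["opening"],o["contact_force"])
# beaker extent from both cameras (off-bench points near it)
for n in("scene","top"):
    D=np.load(f"{n}0.npz"); W=D["W"]
    m=(abs(W[...,0]-.56)<.08)&(abs(W[...,1]-.335)<.08)&(W[...,2]>.07)&(W[...,2]<.1)
    P=W[m]; print(n,len(P),len(P) and (P.min(0).round(3),P.max(0).round(3)))
E
```

```text
1.6 [0.42193926 0.14785181 0.22662832] [3.14144149e+00 2.34642975e-04 3.11850602e-01] 0.04599346371623398 [ 0.25075812 -0.08793123 -0.05558478]
scene 597 (array([0.509, 0.304, 0.07 ]), array([0.578, 0.372, 0.094]))
top 309 (array([0.51 , 0.304, 0.07 ]), array([0.577, 0.371, 0.095]))
```

>>> send_rows(
  targets=[
    [0.5,0,0.002,-0.045,0],
    [0.5,0,0,-0.045,0],
    [0.5,0,0,-0.042,0],
    [0.5,0.0076,0.0025,0,0],
    [0.5,0.0076,0.0025,0,0],
  ],
)

```text
time: 2.1
tool_pos: [0.4384, 0.1533, 0.0953]
tool_rot: [-3.142, 0.001, 0.312]
contact_force: [0.9, 0.4, 0.6]
opening: 0.046
grip_force: 0.0
```

>>> send_rows(
  targets=[
    [0.5,0.0057,0.0019,0,0],
    [0.5,0.0057,0.0019,0,0],
    [0.5,0.0057,0.0019,0,0],
    [0.5,0.0057,0.0019,0,0],
    [0.5,0.0057,0.0019,0,0],
  ],
)

```text
time: 2.6
tool_pos: [0.4667, 0.1628, 0.0952]
tool_rot: [3.141, -0.001, 0.312]
contact_force: [-1.0, 0.7, 0.3]
opening: 0.0458
grip_force: 0.1
```

```bash
python3 - <<'E'
from m import *
p,W=cloud("scene"); save(cv2.resize(p[130:370,260:580],(640,480)),"pics/tip1.png")
E
```

```text
(no output)
```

View pics/tip1.png

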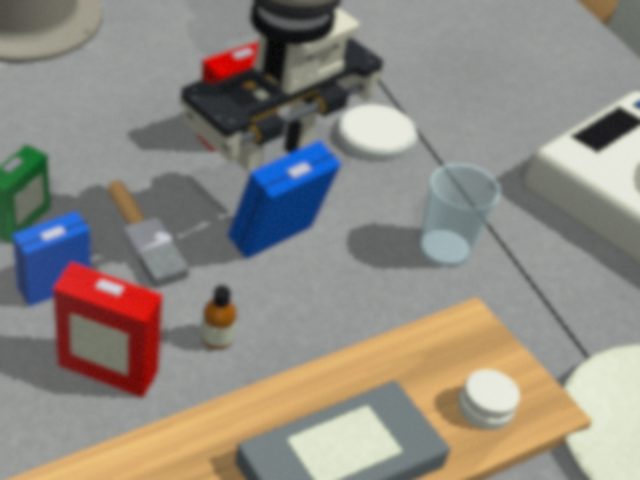

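The picture shows the big box leaning away from the base at crop (283,200), tipping cleanly about its far edge. I keep pushing.

>>> send_rows(
  targets=[
    [0.5,0.0057,0.0019,0,0],
    [0.5,0.0057,0.0019,0,0],
    [0.5,0.0057,0.0019,0,0],
    [0.5,0.0057,0.0019,0,0],
    [0.5,0.0057,0.0019,0,0],
  ],
)

```text
time: 3.15
tool_pos: [0.4951, 0.1723, 0.0947]
tool_rot: [3.141, 0.0, 0.312]
contact_force: [-0.0, 0.8, 0.4]
opening: 0.0457
grip_force: 0.0
```

>>> send_rows(
  targets=[
    [0.5,0,0,0,0],
    [0.5,0,0,0,0],
    [0.5,0,0,0,0],
    [0.5,0,0,0,0],
  ],
)

```text
time: 3.55
tool_pos: [0.4943, 0.172, 0.0947]
tool_rot: [3.142, 0.0, 0.312]
contact_force: [-0.4, -0.8, -0.0]
opening: 0.0462
grip_force: 0.0
```

```bash
cat > look.py <<'E'
from m import *
import sys
o=observe(); print(o["time"],o["tool_pos"].round(4),o["tool_rot"].round(3),o["contact_force"].round(2))
for n in("scene","top"):
    p,W=cloud(n)
    if n=="scene": save(cv2.resize(p[130:370,260:580],(640,480)),sys.argv[1])
    for m,s,c in comp(p,W,105,125,.005,.2):
        P=W[m]; 
        if .1<np.median(P[:,1])<.3: print(n,c.round(),s[4],"z",np.percentile(P[:,2],[3,50,97]).round(3),rect(P))
    # everything between bench and 45mm in lying-box area, coloured blue or label: top surface
    m=(W[...,2]>.028)&(W[...,2]<.044)&(W[...,0]>.45)&(W[...,0]<.66)&(W[...,1]>.1)&(W[...,1]<.285)
    n2,l,s,c=cv2.connectedComponentsWithStats(m.astype(np.uint8)); i=1+s[1:,4].argmax(); P=W[l==i]
    print(n,"surf",s[i,4],rect(P))
E
python3 look.py pics/tip2.png
```

```text
3.55 [0.4943 0.172  0.0947] [3.142 0.    0.312] [-0.4  -0.81 -0.01]
scene [419. 264.] 1807 z [0.009 0.035 0.038] (array([547.4, 190.6]), array([112.3,  92.8]), 17.9)
scene surf 1958 (array([546.8, 191. ]), array([111.8,  92. ]), 17.6)
top surf 1 (array([659.4, 131. ]), array([0., 0.]), 0.0)
```

View pics/tip2.png

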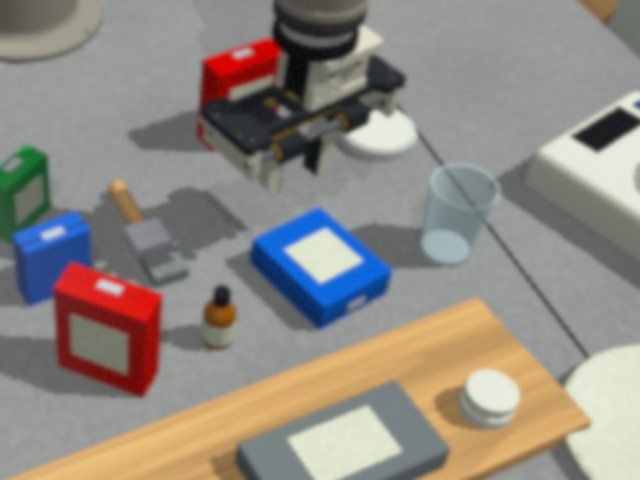

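The box lies flat with its label up, at crop (320,265). Its centre is about (0.547, 0.191), yaw about 17.8°, and the head is about 45 mm short of the riser. I back off, square the fingers to the riser, go down behind the foot and push.

>>> send_rows(
  targets=[
    [0.65,-0.033,0,0,-0.05],
    [0.65,0,0,0,-0.05],
    [0.65,0,0,-0.04,-0.05],
    [0.65,0,0,-0.039,0],
    [0.65,0,0,0,0],
  ],
)

```text
time: 4.15
tool_pos: [0.4581, 0.1713, 0.0121]
tool_rot: [3.141, 0.009, 0.162]
contact_force: [-0.8, -0.1, 0.5]
opening: 0.0599
grip_force: 0.0
```

>>> send_rows(
  targets=[
    [0.65,0.0069,0.0011,0,0],
    [0.65,0.0069,0.0011,0,0],
    [0.65,0.0049,0.0008,0,0],
    [0.65,0.0049,0.0008,0,0],
    [0.65,0.0049,0.0008,0,0],
  ],
)

```text
time: 4.65
tool_pos: [0.4905, 0.1769, 0.0165]
tool_rot: [-3.142, -0.001, 0.162]
contact_force: [-2.4, 0.1, 1.0]
opening: 0.0597
grip_force: 1.2
```

>>> send_rows(
  targets=[
    [0.65,0.0049,0.0008,0,0],
    [0.65,0.0049,0.0008,0,0],
    [0.65,0.0049,0.0008,0,0],
    [0.65,0.0049,0.0008,0,0],
    [0.65,0,0,0,0],
  ],
)

```text
time: 5.15
tool_pos: [0.5109, 0.1799, 0.0157]
tool_rot: [3.141, -0.002, 0.162]
contact_force: [-0.2, -0.4, 0.8]
opening: 0.0596
grip_force: 0.0
```

```bash
python3 look.py pics/push1.png
```

```text
5.15 [0.5109 0.1799 0.0157] [ 3.141e+00 -2.000e-03  1.620e-01] [-0.24 -0.4   0.84]
scene [424. 275.] 1900 z [0.007 0.035 0.038] (array([568.8, 187. ]), array([127.6,  93.5]), 8.7)
scene surf 2173 (array([566. , 188.4]), array([132.7,  95.2]), 8.6)
top surf 36 (array([625.5, 153.6]), array([26.9, 10.7]), 36.6)
```

View pics/push1.png

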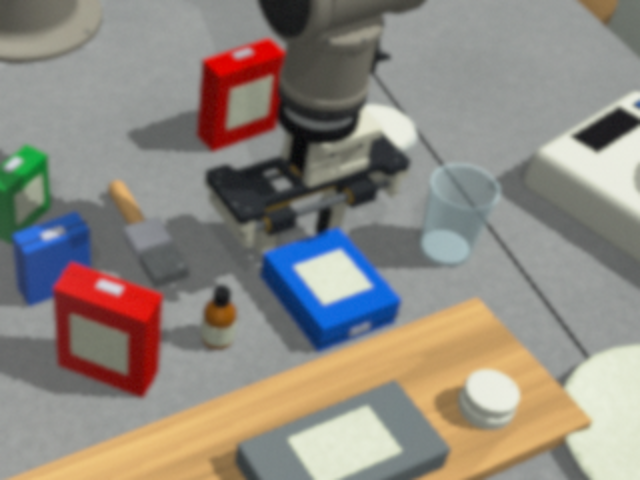

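The box has squared up to the fingers, at crop (330,288), with about 17 mm left to the riser. I go on slowly and watch the force.

>>> send_rows(
  targets=[
    [0.65,0.003,0.0005,0,0],
    [0.65,0.003,0.0005,0,0],
    [0.65,0.003,0.0005,0,0],
    [0.65,0.003,0.0005,0,0],
    [0.65,0.002,0.0003,0,0],
  ],
)

```text
time: 5.75
tool_pos: [0.524, 0.1822, 0.0157]
tool_rot: [3.141, -0.0, 0.162]
contact_force: [-1.7, 0.4, 0.6]
opening: 0.0596
grip_force: 0.9
```

>>> send_rows(
  targets=[
    [0.65,0.001,0.0002,0,0],
    [0.65,0.001,0.0002,0,0],
  ],
)

```text
time: 5.95
tool_pos: [0.5256, 0.1826, 0.0157]
tool_rot: [3.141, 0.0, 0.162]
contact_force: [-0.8, 0.2, -1.0]
opening: 0.0597
grip_force: 0.6
```

>>> send_rows(
  targets=[
    [0.65,0.001,0.0002,0,0],
    [0.65,0.001,0.0002,0,0],
  ],
)

```text
time: 6.15
tool_pos: [0.5277, 0.183, 0.0157]
tool_rot: [3.141, -0.0, 0.162]
contact_force: [-0.4, 0.2, -1.2]
opening: 0.0599
grip_force: 0.5
```

>>> send_rows(
  targets=[
    [0.65,0.001,0.0002,0,0],
    [0.65,0.001,0.0002,0,0],
  ],
)

```text
time: 6.35
tool_pos: [0.5282, 0.1831, 0.0157]
tool_rot: [3.141, 0.003, 0.162]
contact_force: [-8.6, -2.6, 6.6]
opening: 0.0597
grip_force: 4.4
```

>>> send_rows(
  targets=[
    [0.65,0.001,0.0002,0,0],
    [0.65,0.001,0.0002,0,0],
  ],
)

```text
time: 6.55
tool_pos: [0.5282, 0.1831, 0.0157]
tool_rot: [3.141, 0.008, 0.162]
contact_force: [-15.9, -4.0, 12.1]
opening: 0.0596
grip_force: 7.9
```

The force rises to 16 N with the tool stopped, so the box is seated on the riser. I back off, rise and look.

>>> send_rows(
  targets=[
    [0.65,-0.004,-0.0006,0,0],
    [0.65,-0.01,-0.0016,0,0],
    [0.65,-0.03,-0.005,0,0],
    [0.65,-0.02,-0.003,0.02,0],
    [0.65,0,0,0.045,0],
  ],
)

```text
time: 7.05
tool_pos: [0.4621, 0.1727, 0.0782]
tool_rot: [3.141, 0.01, 0.162]
contact_force: [1.3, 0.7, -1.2]
opening: 0.0596
grip_force: 0.0
```

>>> send_rows(
  targets=[
    [0.65,0,0,0.045,0],
    [0.65,0,0,0.045,0],
    [0.65,0,0,0.045,0],
    [0.65,0,0,0,0],
    [0.65,0,0,0,0],
  ],
)

```text
time: 7.55
tool_pos: [0.4679, 0.1737, 0.2166]
tool_rot: [-3.142, -0.003, 0.162]
contact_force: [0.4, 0.2, -0.2]
opening: 0.0603
grip_force: 0.0
```

```bash
python3 look.py pics/end.png; python3 - <<'E'
from m import *
p,W=cloud("scene")
for nm,lo,hi in(("blue",105,125),("green",45,75),("red",0,6)):
    for m,s,c in comp(p,W,lo,hi,.01,.2):
        P=W[m]; zt=np.percentile(P[:,2],97)
        if s[4]>500: print(nm,zt.round(3),rect(P[P[:,2]>zt-.008]))
# riser in the riser frame via the same camera
h=cv2.cvtColor(p,cv2.COLOR_RGB2HSV)
m=(abs(W[...,2]-.022)<.006)&(h[...,0]<25)&(h[...,0]>8)&(h[...,1]>70)
n,l,s,c=cv2.connectedComponentsWithStats(m.astype(np.uint8)); i=1+s[1:,4].argmax(); P=W[l==i]; print("riser",s[i,4],rect(P)); print(cv2.boxPoints(cv2.minAreaRect(P[:,:2].astype(np.float32))))
E
```

```text
7.55 [0.4679 0.1737 0.2166] [-3.142e+00 -3.000e-03  1.620e-01] [ 0.41  0.18 -0.16]
scene [428. 279.] 1754 z [0.01  0.035 0.038] (array([593. , 191.1]), array([112.8,  92.6]), 9.6)
scene surf 2130 (array([593. , 191.4]), array([112.8,  92.4]), 9.4)
top [240. 205.] 407 z [0.02  0.037 0.04 ] (array([604.8, 169.8]), array([95.1, 44.1]), 9.9)
top surf 516 (array([604., 170.]), array([96.4, 44. ]), 9.6)
blue 0.08 (array([486.9, -69.5]), array([32.9, 70.6]), 13.8)
blue 0.038 (array([592.2, 191.7]), array([113.4,  91.7]), 8.5)
green 0.08 (array([387.5, -83.9]), array([30.3, 68.1]), 40.1)
green 0.041 (array([ 803.3, -399.2]), array([242.9, 115.8]), 88.0)
red 0.112 (array([307.1, 191.5]), array([39.8, 89. ]), 12.1)
red 0.111 (array([602.7, -43.3]), array([87.5, 39.1]), 48.3)
riser 16930 (array([745.8,  89. ]), array([162.8, 500.8]), 9.4)
[[ 0.6247785   0.32280537]
 [ 0.7061825  -0.17128494]
 [ 0.86683035 -0.14481738]
 [ 0.7854264   0.34927294]]
```

View pics/end.png

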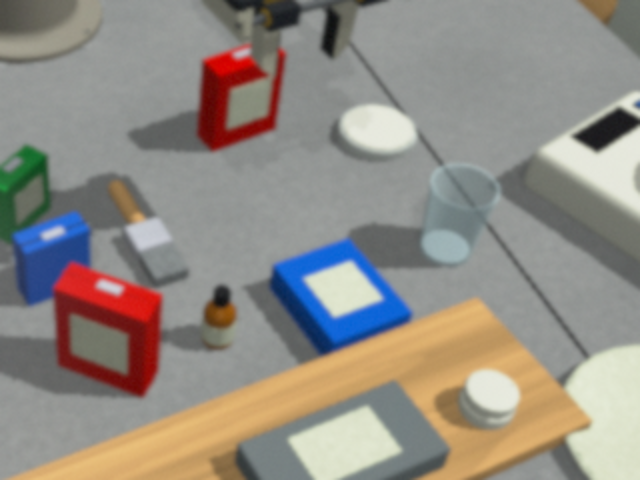

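The box lies flush against the riser at crop (340,295), label up and square within about 0.01 rad. The other boxes have not moved by measurement, the rest looks unchanged in the picture, and the robot is clear.

```bash
python3 -c "
from cell import hand_in; print(hand_in())"
```

```text
the job is handed in; nothing more can be done
None
```

I handed the job in: the taller blue box was tipped over by pushing, lies label up, and sits flush and square against the riser; the measured boxes stayed put, the rest looks undisturbed, and the judge's result was not shown.

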